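# Change the filter cassette in the gas-sampling case

### The job

Change the filter cassette in the grey sampling case: first lift the used one out of its nest under the propped lid and lay it flat, right way up, in the used-parts tray beside the bung. Then take the fresh cassette from its low ply stand and seat it fully home in the nest, flat and square with its nose towards the hinge; set both down rather than dropping them, let go, and leave the lid and everything else alone.

Things in the scene. Friction and masses are not known exactly. Their poses are not given: they have to be found in the camera images.
- cassette_used: Used filter cassette, in the nest's pocket at the start (mm): T-shaped aluminium block 98 x 66 x 52. Base 16 thick: x -49 to 23, y +-33; narrower port nose x 23 to 49, y +-18. Upright grip fin on top: x -40 to 30, y +-9, z 16 to 52. About 0.34 kg, centre of mass x -5, z 16. Origin: middle of the underside; x to the nose, z up. 
- cassette_new: Fresh filter cassette, like the used one, flat on the stand at the start, its nose pointing obliquely forward and towards the case (mm): T-shaped aluminium block 98 x 66 x 52. Base 16 thick: x -49 to 23, y +-33; narrower port nose x 23 to 49, y +-18. Upright grip fin on top: x -40 to 30, y +-9, z 16 to 52. About 0.34 kg, centre of mass x -5, z 16. Origin: middle of the underside; x to the nose, z up. 
- pocket (a point): Middle of the pocket floor of the cassette nest on the case's ply shelf. Pocket: the cassette's T shape, 1.5 mm room all round, 10 mm deep, 3 mm lead-in bevel; floor 4 mm, rim 14 mm above the shelf. Nest block 125 x 93 mm. A seated cassette has its origin here and its axes parallel to these: x to the nose end and the case's hinge, z up.
- tray: Open steel used-parts tray, outside 210 (x) x 140 x 28 mm, walls and floor 3 mm; origin under its middle, x along its length, away from the robot. It does not move. The bung stands in its far (+x) end; the near end is free.
- stand: Low birch ply stand 140 x 140 mm with a black rubber pad on top, 40 mm high over all, fixed; origin under its middle.
- case: Grey steel case, fixed, 280 (x) x 360 (y) mm, rim 105 mm high, 4 mm walls, birch ply shelf at 90 mm; origin under its middle; x from its front (latches) to its hinge. It stands sideways, hinge to the robot's right. Pocket middle at x 22, y 0. A steel stay 8 mm thick runs from x -10, y 172, z 98 to x 62, y 172, z 245.
- lid: The case's lid, fixed on its stay 58 degrees open, leaning over the nest: a pan 280 (x) x 360 x 30 mm, hollow side to the shelf. Origin mid hinge line (case x 140, z 105), -x to its free edge (case x -8, z 342). That edge is 30 mm frontward of the pocket's middle: a vertical gripper does not fit; one leaning 30 to 42 degrees to the case's front does.
- coil: Bystander, leave it where it is. Upright copper condensing coil, 68 mm diameter, 62 mm high, on the ply shelf; origin under its middle.
- ampoules: Bystander, leave it where it is. Green glass ampoule holder, 100 x 36 mm, block 34 mm high, 68 mm over the ampoules, on the ply shelf; origin under its middle, x along its length.
- flange_cap_a: Bystander, leave it where it is. Steel flange cap, 62 mm diameter, 22 mm high, on the front part of the ply shelf; origin under its middle.
- flange_cap_b: Bystander, leave it where it is. Steel flange cap, 62 mm diameter, 22 mm high, on the bench just beyond the stand; origin under its middle.
- bung: Bystander, leave it where it is. Rubber bung, 38 mm diameter, 34 mm high, standing in the far end of the tray; origin under its middle.
- bottle: Bystander, leave it where it is. White sample bottle, 60 mm diameter, 160 mm high; origin under its middle.
- wrench: Bystander, leave it where it is. Steel wrench 160 mm long, lying on the bench; origin at its underside, x along its length.
Things that resemble listed ones, but are neither listed nor needed, are in the scene too. Leave any blue, red or yellow look-alike of the cassette_new alone.

How it is judged:
By the outcome, as a careful person would: the job done as asked, in the order asked, and still so for the second after the job is handed in, with the robot touching nothing.
It also fails if it takes over 64 s, if anything falls off the work surface, if the arm or the gripper's body presses on something with over 40 N, if the wrist force passes 120 N, or if a joint passes its speed limit or range.

### The arm

A 7-joint arm with a two-finger parallel gripper is mounted at the origin on the work surface. World frame = base frame: x ahead of the robot, y to its left, z up, the work surface at z = 0. Lengths are in m, angles in rad, forces in N, time in s.
With the tool pointing down it reaches from about 0.425 to 0.925 m from the base axis. Payload 6.8 kg.
Tool frame: the origin (TCP) lies midway between the tips of the shut fingers; the grasp point (between the pads) lies 19 mm behind it; y points along the fingers, z is the direction in which the jaws open and shut, and the axes are right-handed (so a half turn about y gives the same grasp; the last joint's range is limited). The gripper opens to 85 mm and grips with 20 to 120 N. Pads are 22 mm wide; open, the fingers measure 114 mm over their backs; the gripper's body (76 mm by 85 mm) begins 54 mm behind the grasp point. The pads swing forward as they close: fully open they stand 13 mm farther back than shut.
Start: joints at [-1.416, 0.477, 0.022, 1.555, -0.011, 1.109, -0.083], TCP at [0.175, 0.652, 0.231] pointing down, gripper open.
Joint ranges: [-2.96, 2.96], [-0.34, 2.1], [-1.41, 1.46], [0.24, 2.44], [-1.37, 4.51], [0.17, 1.92], [-2.96, 2.96]. Speed limits (rad/s): [2.39, 2.39, 3.14, 3.14, 3.14, 3.14, 3.14].

### API

Orientations are given as a rotation vector (axis times angle).
In Python, from bench import r gives the robot as it stands.
- The arm moves only by the tool send_rows, never from a script. Its argument "rows" is text: rows parted by semicolons, each of 6 numbers parted by spaces: the shift along the world's x, y, z in m, then the turn, a rotation vector about the world's x, y, z in rad. A call has 1 to 20 rows; each row shifts and turns the commanded pose from where the row before left it; what a row does not reach is not made up. A row lasts 1/10 s, in which the tool goes at most 50 mm and 8.59 degrees, less where a joint would pass 70% of its speed; a pose out of reach is approached as far as the arm can. A call is refused whole if a number of a shift passes 0.05 or a number of a turn 0.15, either way. A call with a gripper value outside its range is refused whole. "grip" is the finger opening in m, from 0 to 0.0854, set as the call begins (left out, the last holds). The fingers move at their own pace and stop on an object; "grip_force" is the grip in N (left out, the last holds). Time passes only in rows, so rows that do not move let the fingers close. It gives the time, the measured TCP pose, the force and the opening at its end, in the units of the state.
- r.get_obs(): the state, without advancing time (a new reading comes with each control period).
- r.grab_frame(name): name is "scene" or "top" or "wrist"; returns a dict with "pixels" (384x512x3 uint8, red, green, blue), "intrinsics" (3x3 intrinsics, pixels), "position" and "orientation" of the camera in the world. Camera axes: x right, y up, looking along -z (the intrinsics and any distortion apply to the point x, -y, -z); pixel columns grow to the right and rows downward; lengths in m; the calibration is good to about 2 mm. A picture is of the moment at which its call begins. There is no depth.
- r.hand_in(): hands the job in, once; it reports no verdict.
The state is a dict: "clock": time; "joints": joint angles; "qvel": joint speeds; "tau": joint torques, N m; "tcp_pos": TCP position; "orientation": TCP orientation; "contact_force": force on the tool from outside, world axes, zero at the start; "moment": the same for the moment, N m; "grip_width": finger opening in m.
Only numpy, scipy, OpenCV 4.12 (cv2) and the standard library are available. Lean on these libraries where they do the work, as an engineer would, in place of code of your own. Each camera call takes 0.05 s, during which the arm holds its last target.

## Working session

There is one attempt and no reset: what is moved stays moved. The work goes in short steps, Python scripts to look and compute and a tool call to move; the robot and the scene stay as the last step left them, time stands still between calls to the robot, and variables do not carry over. Pictures are saved under pics/ and viewed, and the job is handed in when it is done.

Besides the shell and the picture viewer there is one more tool, called in YAML: its name, and indented under it one key for each argument. send_rows: Moves the arm, as the interface text tells. Its arguments: {"type":"object","properties":{"rows":{"type":"string"},"grip":{"type":"number"},"grip_force":{"type":"number"}},"required":["rows"]}

```bash
ls; mkdir -p pics; python3 - <<'E'
from bench import r
import cv2,pickle
o=r.get_obs();print(o)
d={}
for n in ["scene","top","wrist"]:
    f=r.grab_frame(n);d[n]=f
    cv2.imwrite(f"pics/{n}0.png",f["pixels"][:,:,::-1])
    print(n,f["intrinsics"],f["position"],f["orientation"],[k for k in f])
pickle.dump(d,open("f0.pkl","wb"))
E
```

```text
pics
{'clock': 0.0, 'joints': array([-1.41606994,  0.47784097,  0.02236734,  1.55644449, -0.01153012,
        1.10928643, -0.08312024]), 'qvel': array([ 0.00158419, -0.00120168,  0.00031117, -0.0011911 ,  0.00025316,
       -0.00086833, -0.00056684]), 'tau': array([-1.51179916e-04, -5.96462345e+01,  1.60774235e+00, -2.81192529e+01,
        1.25378167e-02,  9.33478499e-03, -3.80357719e-06]), 'tcp_pos': array([0.17524199, 0.65124735, 0.23030177]), 'orientation': array([-1.56277836,  0.20649012, -0.20630367]), 'contact_force': array([0.03249155, 0.74274194, 0.58241397]), 'moment': array([ 0.00285725,  0.00202006, -0.0013573 ]), 'grip_width': 0.08511497851311586}
scene [[455.64485062   0.         262.93322426]
 [  0.         455.64485062 194.86086306]
 [  0.           0.           1.        ]] [1.12477083 0.99874406 0.84642792] [0.37079587 1.19880713 2.28043552] ['pixels', 'intrinsics', 'position', 'orientation']
top [[456.53228971   0.         253.91728082]
 [  0.         456.53228971 190.6524422 ]
 [  0.           0.           1.        ]] [0.33299062 0.1239841  1.35938471] [ 0.06250938 -0.10472329 -1.54024782] ['pixels', 'intrinsics', 'position', 'orientation']
wrist [[305.71137205   0.         255.16100297]
 [  0.         305.71137205 187.91786461]
 [  0.           0.           1.        ]] [0.0973355  0.67163709 0.37272687] [-0.2737634  -0.20755841  1.2977252 ] ['pixels', 'intrinsics', 'position', 'orientation']
```

View pics/scene0.png

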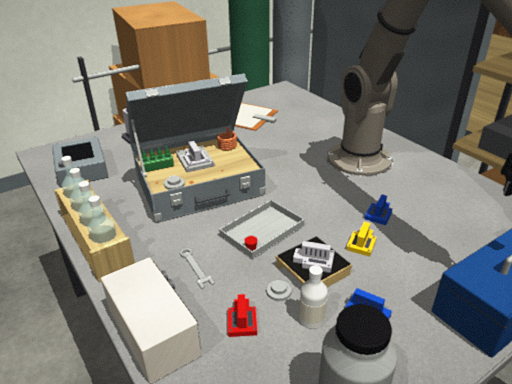

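View pics/top0.png

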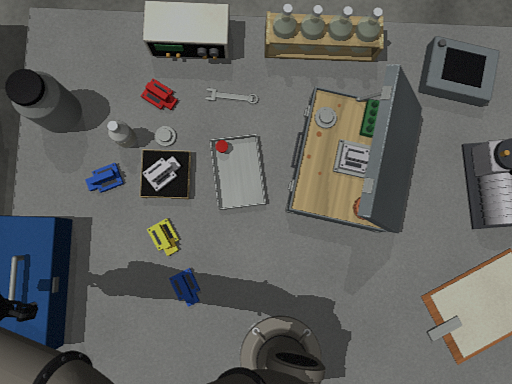

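View pics/wrist0.png

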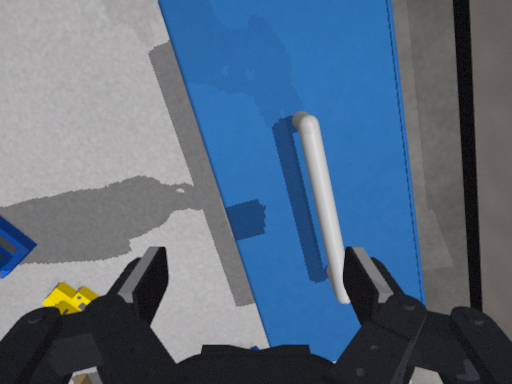

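```bash
cat > h.py <<'E'
import numpy as np,cv2,pickle
from scipy.spatial.transform import Rotation as R
from scipy.optimize import least_squares
def proj(f,P):
    Rm=R.from_rotvec(f["orientation"]).as_matrix()
    p=(np.atleast_2d(P)-f["position"])@Rm
    K=f["intrinsics"]
    return np.c_[K[0,0]*p[:,0]/-p[:,2]+K[0,2],K[1,1]*p[:,1]/p[:,2]+K[1,2]]
def ray(f,uv,z):
    K=f["intrinsics"];Rm=R.from_rotvec(f["orientation"]).as_matrix()
    uv=np.atleast_2d(uv).astype(float)
    d=np.c_[(uv[:,0]-K[0,2])/K[0,0],-(uv[:,1]-K[1,2])/K[1,1],-np.ones(len(uv))]@Rm.T
    return f["position"]+d*((z-f["position"][2])/d[:,2])[:,None]
def crop(f,x0,y0,w,h,s,name,pts=None,pre=True):
    im=cv2.resize(f["pixels"][y0:y0+h,x0:x0+w,::-1],None,fx=s,fy=s,interpolation=cv2.INTER_CUBIC)
    for seg in pts or []:
        q=((np.array(seg)+0.5-[x0,y0])*s-.5)
        cv2.polylines(im,[np.int32(np.round(q*16))],False,(0,255,0),1,cv2.LINE_AA,4)
    cv2.imwrite(name,im)
# cassette wireframe
T=np.array([[-49,-33],[23,-33],[23,-18],[49,-18],[49,18],[23,18],[23,33],[-49,33],[-49,-33]])/1e3
F=np.array([[-40,-9],[30,-9],[30,9],[-40,9],[-40,-9]])/1e3
def cass(pose): # 4 dof x y z yaw
    x,y,z,a=pose;M=R.from_euler('z',a).as_matrix()
    L=[np.c_[T,0*T[:,0]],np.c_[T,0*T[:,0]+.016],np.c_[F,0*F[:,0]+.016],np.c_[F,0*F[:,0]+.052]]
    return [l@M.T+[x,y,z] for l in L]
E
python3 - <<'E'
from h import *
d=pickle.load(open("f0.pkl","rb"));f=d["top"]
crop(f,130,80,150,140,5,"pics/a1.png")
crop(f,280,60,140,180,4,"pics/a2.png") if 0 else crop(f,280,70,150,150,4,"pics/a2.png")
crop(d["scene"],120,70,160,150,4,"pics/a3.png")
crop(d["scene"],210,190,160,120,5,"pics/a4.png")
print(ray(f,[[168,172],[354,158]],0.05))
E
```

```text
[[ 0.52054651  0.3396793   0.05      ]
 [ 0.57897789 -0.19969654  0.05      ]]
```

View pics/a1.png

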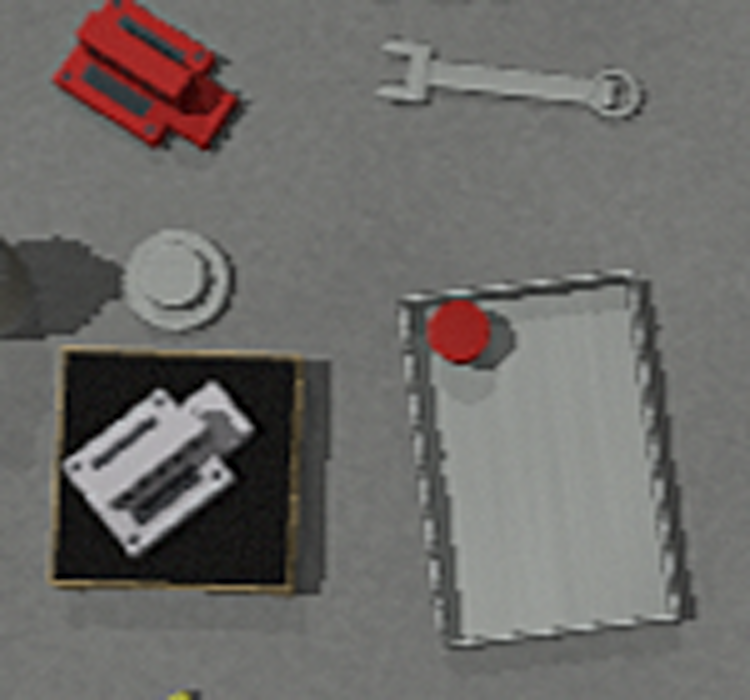

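View pics/a2.png

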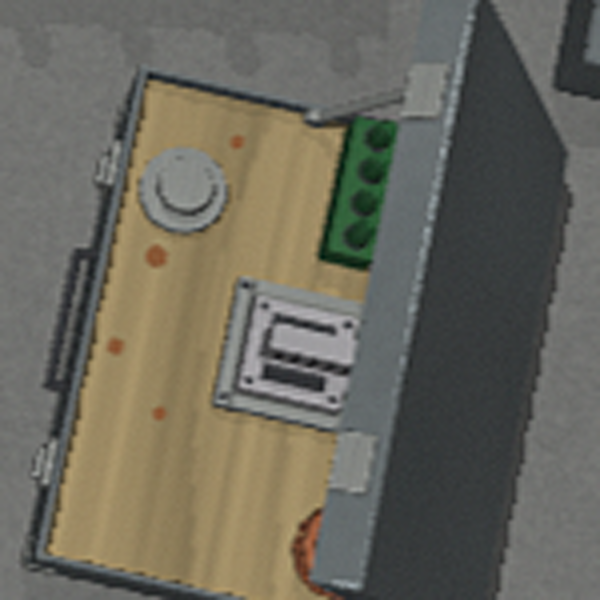

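View pics/a3.png

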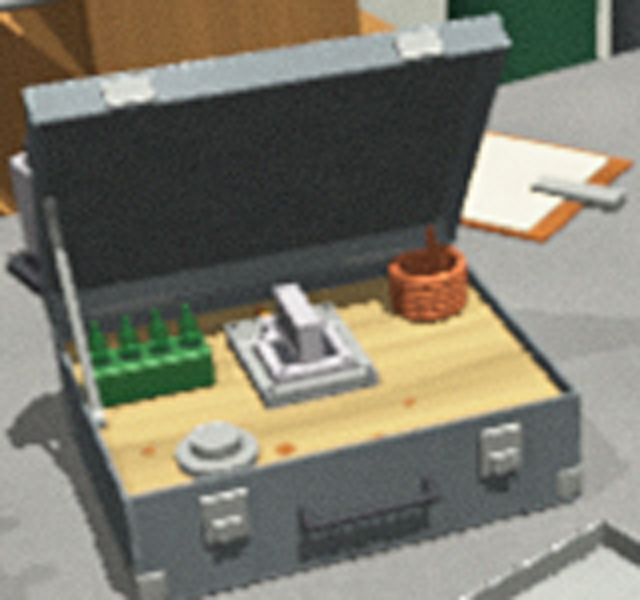

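View pics/a4.png

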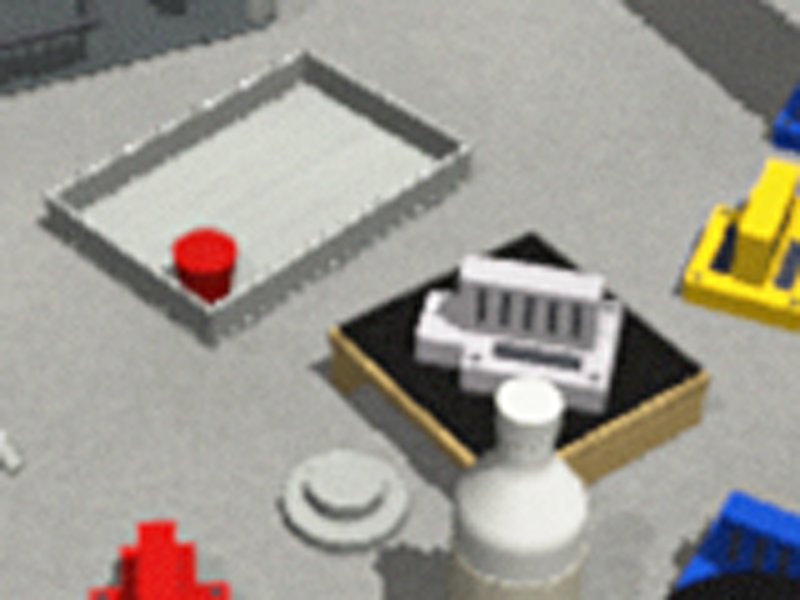

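```bash
cat > fit0.py <<'E'
from h import *
d=pickle.load(open("f0.pkl","rb"))
def c(x0,y0,s,p): return (np.array(p)+.5)/s-.5+[x0,y0]
def fit(name,L,ob,x0):
    def w(p): M=R.from_euler('z',p[2]).as_matrix();return lambda P:np.atleast_2d(P)@M.T+[p[0],p[1],0]
    def res(p):
        return np.concatenate([(proj(d[cam],w(p)(np.array(P)/1e3))-uv).ravel() for cam,P,uv in ob])
    s=least_squares(res,x0,loss='soft_l1')
    print(name,np.round(s.x,4),np.degrees(s.x[2]).round(2),"res",np.round(res(s.x),1));return s.x
A=lambda p:c(130,80,5,p);B=lambda p:c(280,70,4,p);C=lambda p:c(120,70,4,p);D=lambda p:c(210,190,5,p)
case=fit("case",0,[("top",[[-140,180,105],[-140,-180,105]],B([[146,68],[38,555]])),
 ("scene",[[-140,180,105],[-140,-180,105]],C([[132,497],[578,393]]))],[.55,-.2,-1.6])
tray=fit("tray",0,[("top",[[105,70,28],[105,-70,28],[-105,-70,28],[-105,70,28]],A([[400,298],[640,272],[692,616],[449,645]])),
 ("scene",[[105,70,28],[105,-70,28],[-105,-70,28],[-105,70,28]],D([[212,318],[45,203],[305,53],[470,150]]))][:2],[.5,.15,0])
stand=fit("stand",0,[("top",[[70,70,40],[70,-70,40],[-70,-70,40],[-70,70,40]],A([[63,346],[301,354],[292,592],[50,583]])),
 ("scene",[[70,-70,40],[-70,-70,40],[-70,70,40]],D([[332,333],[533,233],[708,377]]))],[.5,.3,0])
new=fit("new",0,[("top",[[-49,33,56],[-49,-33,56],[23,-33,56],[49,-18,56],[49,18,56],[23,33,56]],A([[65,465],[133,554],[237,475],[256,430],[213,381],[160,390]])),
 ("scene",[[49,18,56],[49,-18,56],[-49,-33,56],[-40,9,92],[30,9,92]],D([[418,320],[432,291],[622,308],[605,272],[464,258]]))][:1],[.52,.34,-.8])
used=fit("used",0,[("top",[[-49,33,110],[-49,-33,110]],B([[262,293],[239,383]])),("scene",[[-40,9,146],[-40,-9,146],[30,9,146]],C([[303,306],[325,301],[276,287]]))][:1],[.58,-.2,-1.6])
M=R.from_euler('z',case[2]).as_matrix();print("pocket",M@[.022,0,.094]+[case[0],case[1],0])
pickle.dump((case,tray,stand,new),open("fit0.pkl","wb"))
E
python3 fit0.py
python3 - <<'E'
from bench import r
from h import *
o=r.get_obs();f=pickle.load(open("f0.pkl","rb"))["wrist"]
Rt=R.from_rotvec(o["orientation"]).as_matrix();print(Rt.round(3))
print("cam in tool",Rt.T@(f["position"]-o["tcp_pos"]));print((Rt.T@R.from_rotvec(f["orientation"]).as_matrix()).round(3))
E
```

```text
case [ 0.5695 -0.1786 -1.7663] -101.2 res [-0.2 -0.8 -0.1  0.6 -1.6 -0.4  1.1 -0.8]
tray [0.5346 0.1389 0.1652] 9.46 res [ 0.1 -0.4 -1.1 -1.2 -1.6 -0.3 -0.5  0.4 -0.1 -1.9 -0.2 -2.2 -0.4 -1.8
  0.3 -1.8]
stand [ 0.5193  0.3511 -0.001 ] -0.06 res [-0.5 -0.5  0.  -0.5 -0.3 -0.4 -0.6 -0.1 -0.5 -2.2  0.2 -1.8  0.8 -2. ]
new [ 0.522   0.3532 -0.8602] -49.28 res [-0.3  0.2  0.3  0.2 -0.6  0.3 -0.4 -0.3  0.4 -0.1  0.6 -0.3]
used [ 0.5661 -0.1994 -1.8106] -103.74 res [-0.  0.  0. -0.]
pocket [ 0.56523418 -0.20014311  0.094     ]
[[ 0.966 -0.     0.26 ]
 [-0.26  -0.001  0.966]
 [ 0.    -1.    -0.001]]
cam in tool [-0.0804602  -0.14216259 -0.00089451]
[[-0.001 -0.949 -0.314]
 [ 0.001  0.314 -0.949]
 [ 1.    -0.001  0.   ]]
```

```bash
cat >> h.py <<'E'
def Rtool(yaw,th):
    ex=np.array([np.cos(yaw),np.sin(yaw),0]);ey=np.array([-ex[1],ex[0],0]);ez=np.array([0,0,1.])
    return np.c_[np.sin(th)*ez+np.cos(th)*ex, np.sin(th)*ex-np.cos(th)*ez, ey]
def tcp_for(pose,th,gx=-.008,hg=.042,back=0.):
    x,y,z,a=pose;Rm=Rtool(a,th);g=np.array([gx*np.cos(a)+x,gx*np.sin(a)+y,z+hg])
    return g+Rm[:,1]*(.019-back),Rm
def go(o,p,Rm,n=None):
    dp=p-o["tcp_pos"];rv=(R.from_matrix(Rm)*R.from_rotvec(o["orientation"]).inv()).as_rotvec()
    n=n or int(np.ceil(max(np.linalg.norm(dp)/.04,np.linalg.norm(rv)/.1,1)))
    print("total",dp.round(4),rv.round(4),"n",n,"row:",*(np.r_[dp,rv]/n).round(4));return n
E
python3 - <<'E'
from h import *
from bench import r
o=r.get_obs()
P=(.5655,-.2,.094,np.radians(-101.2))
p,Rm=tcp_for(P,np.radians(38),back=.12);print(p)
# leg1
y=np.radians(-15)-.96
go(o,np.array([.48,.36,.36]),Rtool(y,0))
o1=dict(tcp_pos=np.array([.48,.36,.36]),orientation=R.from_matrix(Rtool(y,0)).as_rotvec());go(o1,p,Rm)
E
```

```text
[ 0.57913172 -0.13115479  0.21558909]
total [ 0.3048 -0.2914  0.1294] [ 1.10e-03 -9.00e-04 -9.59e-01] n 12 row: 0.0254 -0.0243 0.0108 0.0001 -0.0001 -0.0799
total [ 0.0991 -0.4912 -0.1444] [-0.6693 -0.0515 -0.5242] n 14 row: 0.0071 -0.0351 -0.0103 -0.0478 -0.0037 -0.0374
```

send_rows:
  rows: "0 0 0.04 0 0 0;0 0 0.04 0 0 0;0.0254 -0.0243 0.02 0 0 -0.08;0.0254 -0.0243 0.02 0 0 -0.08;0.0254 -0.0243 0.01 0 0 -0.08;0.0254 -0.0243 0 0 0 -0.08;0.0254 -0.0243 0 0 0 -0.08;0.0254 -0.0243 0 0 0 -0.08;0.0254 -0.0243 0 0 0 -0.08;0.0254 -0.0243 0 0 0 -0.08;0.0254 -0.0243 0 0 0 -0.08;0.0254 -0.0243 0 0 0 -0.08;0.0254 -0.0243 0 0 0 -0.08;0.0254 -0.0243 0 0 0 -0.08"
  grip: 0.04
  grip_force: 70

```text
clock: 1.55
tcp_pos: [0.4811, 0.358, 0.3606]
orientation: [-1.353, 0.953, -0.953]
contact_force: [0.0, 0.2, -0.4]
grip_width: 0.04
```

send_rows:
  rows: "0.007 -0.035 -0.01 -0.048 -0.0037 -0.0375;0.007 -0.035 -0.01 -0.048 -0.0037 -0.0375;0.007 -0.035 -0.01 -0.048 -0.0037 -0.0375;0.007 -0.035 -0.01 -0.048 -0.0037 -0.0375;0.007 -0.035 -0.01 -0.048 -0.0037 -0.0375;0.007 -0.035 -0.01 -0.048 -0.0037 -0.0375;0.007 -0.035 -0.01 -0.048 -0.0037 -0.0375;0.007 -0.035 -0.01 -0.048 -0.0037 -0.0375;0.007 -0.035 -0.01 -0.048 -0.0037 -0.0375;0.007 -0.035 -0.01 -0.048 -0.0037 -0.0375;0.007 -0.035 -0.01 -0.048 -0.0037 -0.0375;0.007 -0.035 -0.01 -0.048 -0.0037 -0.0375;0.007 -0.035 -0.01 -0.048 -0.0037 -0.0375;0.007 -0.035 -0.01 -0.048 -0.0037 -0.0375;0 0 0 0 0 0"

```text
clock: 3.05
tcp_pos: [0.5761, -0.1352, 0.2198]
orientation: [-1.649, 1.015, -1.819]
contact_force: [0.1, -0.0, -0.2]
grip_width: 0.0398
```

```bash
cat > look.py <<'E'
import sys
from bench import r
from h import *
tag=sys.argv[1];cams=sys.argv[2].split(',')
d={}
o=r.get_obs();print(o["clock"],o["tcp_pos"].round(4),o["contact_force"].round(1),o["grip_width"].round(4),"J",o["joints"].round(2))
for n in cams:
    f=r.grab_frame(n);d[n]=f
    cv2.imwrite(f"pics/{n}{tag}.png",f["pixels"][:,:,::-1])
d["o"]=o
pickle.dump(d,open(f"f{tag}.pkl","wb"))
E
python3 look.py 1 wrist,top
```

```text
Traceback (most recent call last):
  File "look.py", line 6, in <module>
    o=r.get_obs();print(o["clock"],o["tcp_pos"].round(4),o["contact_force"].round(1),o["grip_width"].round(4),"J",o["joints"].round(2))
                                                                                     ^^^^^^^^^^^^^^^^^^^^^
AttributeError: 'float' object has no attribute 'round'
```

```bash
sed -i 's/o\["grip_width"\].round(4)/round(o["grip_width"],4)/' look.py; python3 look.py 1 wrist,top
python3 - <<'E'
from h import *
f=pickle.load(open("f1.pkl","rb"))["wrist"]
L=proj
crop(f,130,80,250,190,3,"pics/b1.png")
p=[proj(f,l) for l in cass((.5655,-.2,.094,np.radians(-101.2)))]
crop(f,130,80,250,190,3,"pics/b1o.png",p)
E
```

```text
3.05 [ 0.5761 -0.1352  0.2198] [ 0.1 -0.  -0.2] 0.0398 J [-0.7   0.56  0.69  1.8   0.33  1.1  -0.44]
```

View pics/wrist1.png

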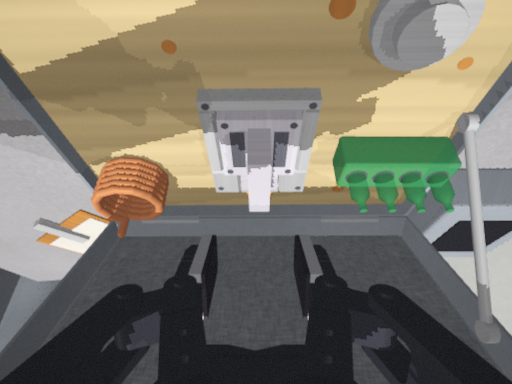

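View pics/b1o.png

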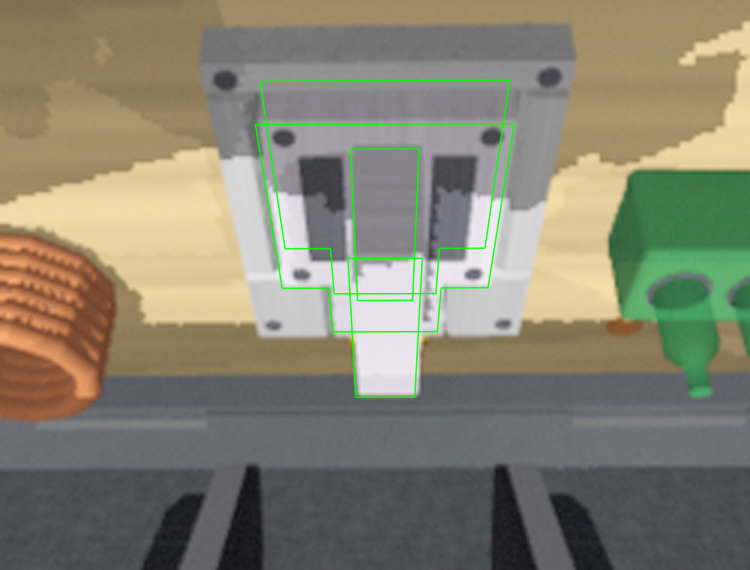

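View pics/top1.png

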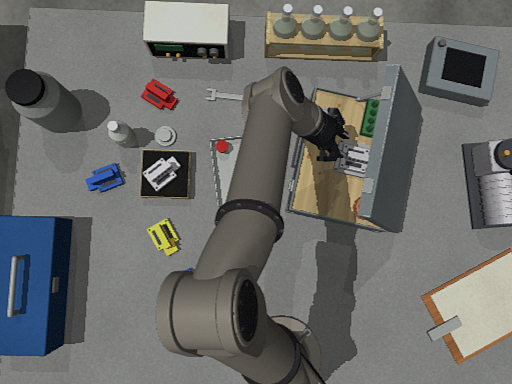

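```bash
python3 - <<'E'
from h import *
from bench import r
o=r.get_obs();Rt=R.from_rotvec(o["orientation"]).as_matrix()
print("lean",np.degrees(np.arccos(-Rt[2,1])),"jaw yaw",np.degrees(np.arctan2(Rt[1,2],Rt[0,2])),"jaw z",Rt[2,2])
P=(.5655,-.2,.094,np.radians(-101.2))
for b in (.03,0):
    p,Rm=tcp_for(P,np.radians(38),back=b);print(p);go(o,p,Rm)
E
```

```text
lean 38.22667415560254 jaw yaw -11.42231667190009 jaw z -0.00021576400745534213
[ 0.56836928 -0.18550906  0.14466812]
total [-0.0091 -0.0546 -0.0759] [ 0.0038 -0.001   0.0039] n 3 row: -0.003 -0.0182 -0.0253 0.0013 -0.0003 0.0013
[ 0.56478181 -0.20362715  0.1210278 ]
total [-0.0127 -0.0727 -0.0996] [ 0.0038 -0.001   0.0039] n 4 row: -0.0032 -0.0182 -0.0249 0.001 -0.0002 0.001
```

send_rows:
  rows: "-0.002 -0.012 -0.0165 0.001 0 0.001;-0.002 -0.012 -0.0165 0.001 0 0.001;-0.002 -0.012 -0.0165 0.001 0 0.001;-0.002 -0.012 -0.0165 0 0 0.001;-0.0024 -0.0124 -0.0168 0 0 0;-0.0024 -0.0124 -0.0168 0 0 0;0 0 0 0 0 0"

```text
clock: 3.85
tcp_pos: [0.5636, -0.203, 0.1205]
orientation: [-1.645, 1.011, -1.805]
contact_force: [0.4, 0.0, 0.2]
grip_width: 0.0398
```

```bash
python3 look.py 2 wrist,scene
python3 - <<'E'
from h import *
d=pickle.load(open("f2.pkl","rb"))
crop(d["scene"],120,70,160,150,4,"pics/c2.png")
E
```

```text
3.85 [ 0.5636 -0.203   0.1205] [0.4 0.  0.2] 0.0398 J [-0.57  0.69  0.66  1.9   0.34  0.84 -0.44]
```

View pics/wrist2.png

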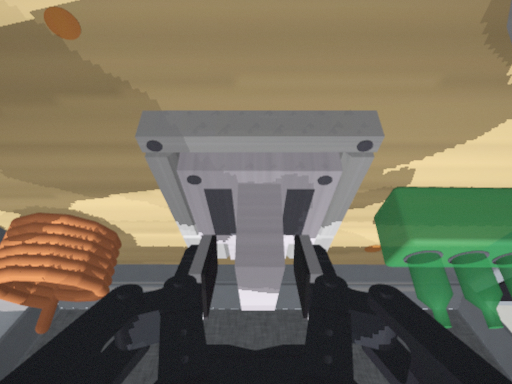

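View pics/c2.png

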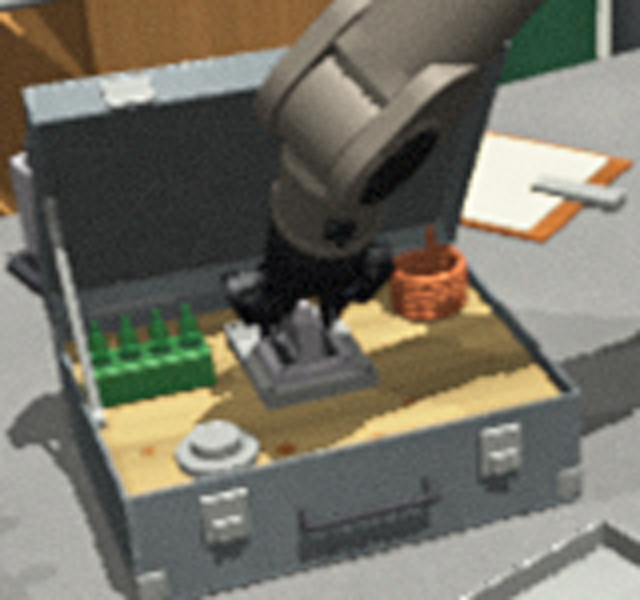

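send_rows:
  rows: "0 0 0 0 0 0;0 0 0 0 0 0;0 0 0 0 0 0;0 0 0 0 0 0;0 0 0 0 0 0;0 0 0 0 0 0"
  grip: 0
  grip_force: 70

```text
clock: 4.55
tcp_pos: [0.5666, -0.2013, 0.1227]
orientation: [-1.641, 1.006, -1.806]
contact_force: [-1.1, 3.9, 7.3]
grip_width: 0.0173
```

```bash
python3 look.py 3 wrist
python3 - <<'E'
from h import *
from bench import r
o=r.get_obs();Rt=R.from_rotvec(o["orientation"]).as_matrix()
print("lean",np.degrees(np.arccos(-Rt[2,1])),"jaw yaw",np.degrees(np.arctan2(Rt[1,2],Rt[0,2])),"jaw z",Rt[2,2])
f=pickle.load(open("f3.pkl","rb"))["wrist"]
p=[proj(f,l) for l in cass((.5655,-.2,.094,np.radians(-101.2)))]
crop(f,130,90,250,230,3,"pics/b3o.png",p)
E
```

```text
4.55 [ 0.5666 -0.2013  0.1227] [-1.1  3.9  7.3] 0.0173 J [-0.57  0.68  0.66  1.9   0.34  0.84 -0.44]
lean 37.92321119677532 jaw yaw -10.972994666635858 jaw z 0.0020402984037282412
```

View pics/b3o.png

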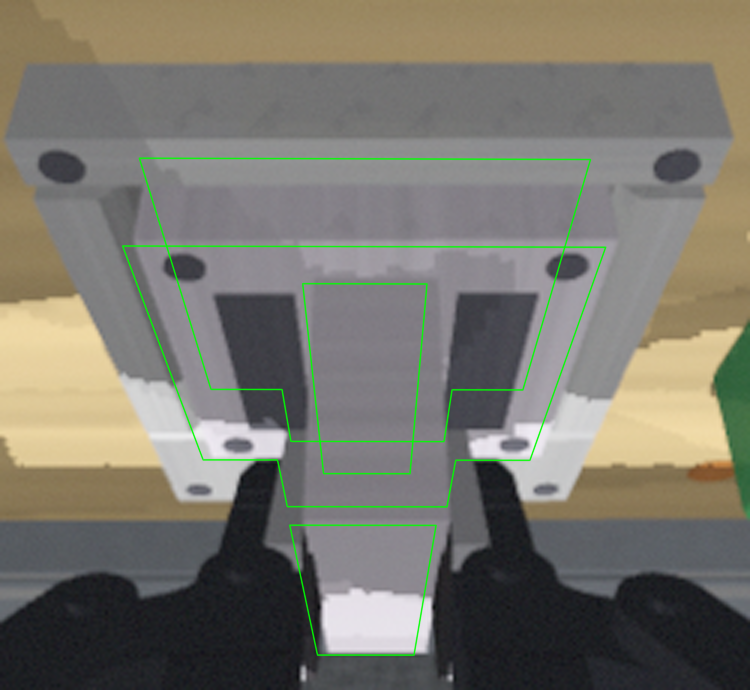

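send_rows:
  rows: "0.001 0 0.003 0 0 0;0.001 0.001 0.004 0 0 0;0 0 0.006 0 0 0;0 0 0.006 0 0 0;0 0 0.006 0 0 0;0 0 0 0 0 0"

```text
clock: 5.2
tcp_pos: [0.5677, -0.2018, 0.1477]
orientation: [-1.641, 1.008, -1.808]
contact_force: [0.2, 1.2, -4.1]
grip_width: 0.0169
```

```bash
python3 look.py 4 wrist,scene
python3 - <<'E'
from h import *
d=pickle.load(open("f4.pkl","rb"))
crop(d["scene"],120,70,160,150,4,"pics/c4.png")
E
```

```text
5.2 [ 0.5677 -0.2018  0.1477] [ 0.2  1.2 -4.1] 0.0169 J [-0.58  0.65  0.68  1.88  0.34  0.89 -0.42]
```

View pics/wrist4.png

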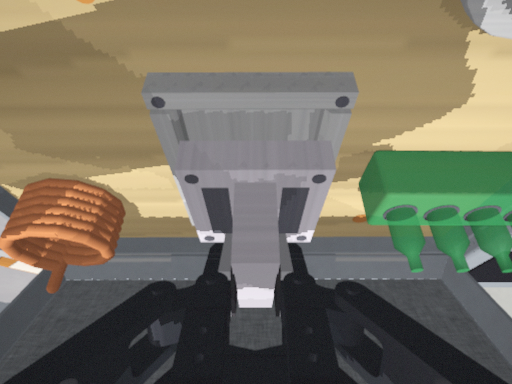

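View pics/c4.png

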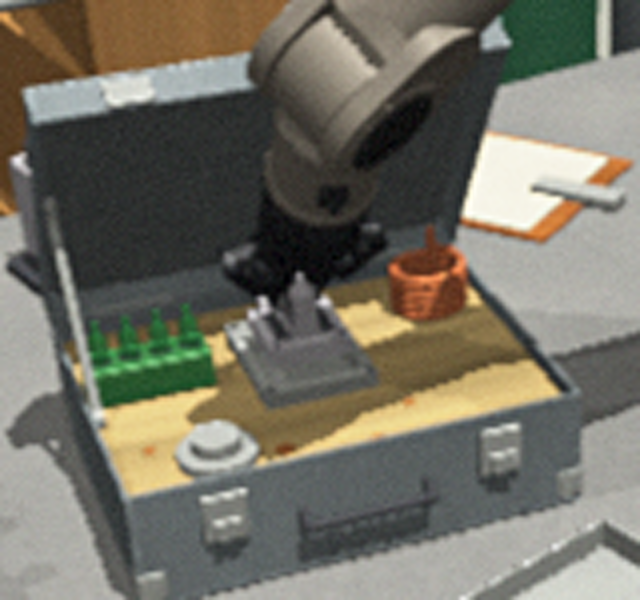

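```bash
python3 - <<'E'
from h import *
from bench import r
o=r.get_obs();Rt=R.from_rotvec(o["orientation"]).as_matrix()
yaw=np.arctan2(Rt[1,2],Rt[0,2])-np.pi/2;th=np.arccos(-Rt[2,1]);print(np.degrees([yaw,th]))
d=pickle.load(open("f0.pkl","rb"))
case,tray,stand,new=pickle.load(open("fit0.pkl","rb"))
b=ray(d["top"],(np.array([458,330])+.5)/5-.5+[130,80],.037)[0]
M=R.from_euler('z',tray[2]).as_matrix();print("bung local",M.T@(b-[tray[0],tray[1],0]))
q=M@[-.042,0,0]+[tray[0],tray[1],0];ny=tray[2]-np.pi/2;print("cass",q,np.degrees(ny))
ex=np.array([np.cos(ny),np.sin(ny),0])
pt=q+.004*ex+[0,0,.0317];print("tcp",pt)
p1=o["tcp_pos"]+np.array([.017,.085,.11])
o1=dict(tcp_pos=p1,orientation=o["orientation"])
go(o1,pt+[0,0,.10],Rtool(ny,np.radians(37.9)),10)
E
```

```text
[-101.07516761   37.96399045]
bung local [0.07842434 0.0387153  0.037     ]
cass [0.49320107 0.13201993 0.        ] -80.53617566756331
tcp [0.49385877 0.12807437 0.0317    ]
total [-0.0905  0.2446 -0.1251] [0.0011 0.0009 0.3585] n 10 row: -0.0091 0.0245 -0.0125 0.0001 0.0001 0.0358
```

send_rows:
  rows: "0.003 0.0145 0.019 0 0 0;0.003 0.0145 0.019 0 0 0;0.003 0.0145 0.019 0 0 0;0.003 0.0145 0.019 0 0 0;0.003 0.0145 0.019 0 0 0;0.002 0.0125 0.015 0 0 0;-0.009 0.0245 0 0 0 0.036;-0.009 0.0245 0 0 0 0.036;-0.009 0.0245 -0.005 0 0 0.036;-0.009 0.0245 -0.01 0 0 0.036;-0.009 0.0245 -0.015 0 0 0.036;-0.009 0.0245 -0.019 0 0 0.036;-0.009 0.0245 -0.019 0 0 0.036;-0.009 0.0245 -0.019 0 0 0.036;-0.009 0.0245 -0.019 0 0 0.036;-0.009 0.0245 -0.019 0 0 0.034;0 0 0 0 0 0"

```text
clock: 7.0
tcp_pos: [0.4921, 0.1328, 0.1287]
orientation: [-1.701, 0.656, -1.558]
contact_force: [-0.2, 0.6, -3.5]
grip_width: 0.0171
```

```bash
python3 look.py 5 wrist,scene,top
python3 - <<'E'
from h import *
d=pickle.load(open("f5.pkl","rb"));o=d["o"]
Rt=R.from_rotvec(o["orientation"]).as_matrix()
print(np.degrees(np.arctan2(Rt[1,2],Rt[0,2])-np.pi/2),np.degrees(np.arccos(-Rt[2,1])))
E
```

```text
7.0 [0.4921 0.1328 0.1287] [-0.2  0.6 -3.5] 0.0171 J [-1.13  0.58  0.52  1.98  0.37  1.   -0.72]
-80.10572819243013 37.9270379752641
```

View pics/wrist5.png

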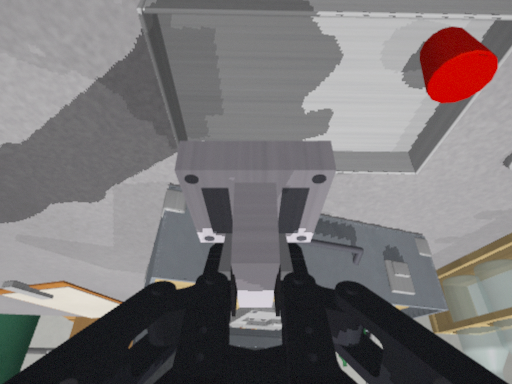

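View pics/scene5.png

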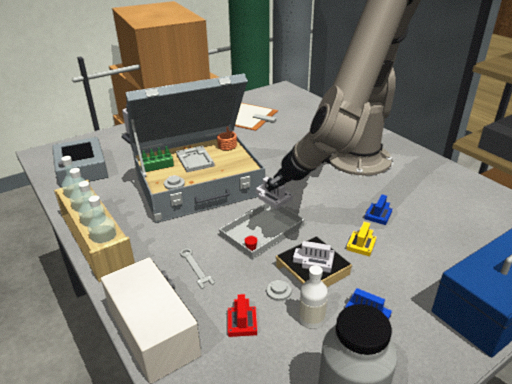

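View pics/top5.png

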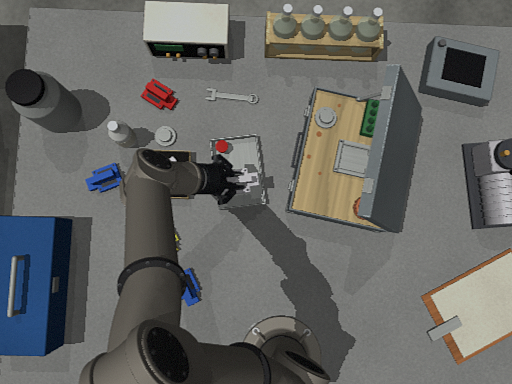

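send_rows:
  rows: "0 -0.001 -0.02 0 0 0;0.001 -0.001 -0.02 0 0 0;0.001 -0.001 -0.02 0 0 0;0 0 -0.015 0 0 0;0 0 -0.01 0 0 0;0 0 -0.005 0 0 0;0 0 0 0 0 0"

```text
clock: 7.85
tcp_pos: [0.4964, 0.1253, 0.0416]
orientation: [-1.697, 0.661, -1.566]
contact_force: [0.7, -0.8, -2.1]
grip_width: 0.0169
```

```bash
python3 look.py 6 wrist,scene
python3 - <<'E'
from h import *
d=pickle.load(open("f6.pkl","rb"));o=d["o"]
crop(d["scene"],210,160,120,110,5,"pics/c6.png")
E
```

```text
7.85 [0.4964 0.1253 0.0416] [ 0.7 -0.8 -2.1] 0.0169 J [-1.09  0.73  0.49  2.    0.35  0.84 -0.77]
```

View pics/wrist6.png

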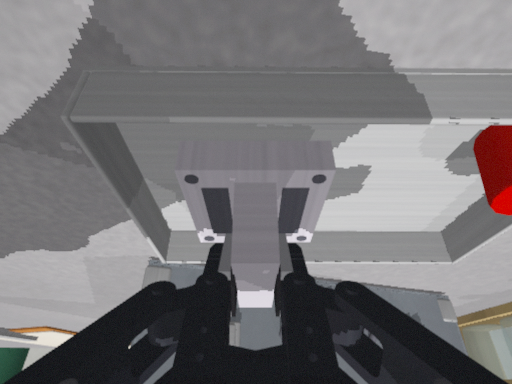

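View pics/c6.png

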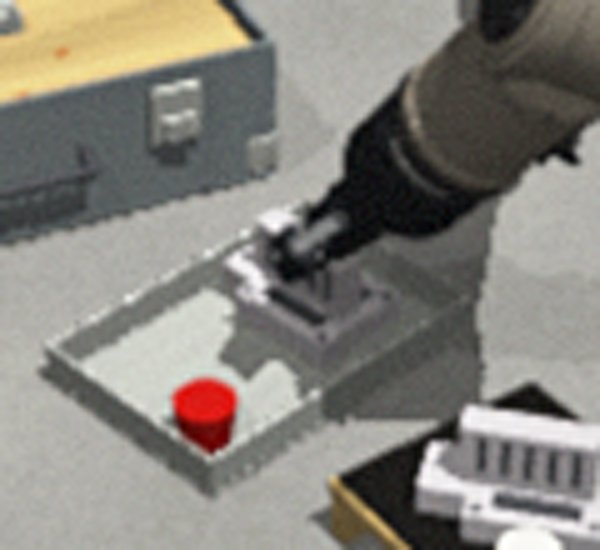

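send_rows:
  rows: "0 0 -0.003 0 0 0;0 0 -0.003 0 0 0;0 0 -0.002 0 0 0;0 0 0 0 0 0"

```text
clock: 8.35
tcp_pos: [0.4962, 0.1255, 0.0335]
orientation: [-1.697, 0.661, -1.566]
contact_force: [-0.4, -0.1, -2.3]
grip_width: 0.0169
```

send_rows:
  rows: "0 0 -0.001 0 0 0;0 0 -0.001 0 0 0;0 0 0 0 0 0"

```text
clock: 8.65
tcp_pos: [0.4964, 0.1254, 0.0317]
orientation: [-1.697, 0.661, -1.566]
contact_force: [-0.2, -0.2, -2.2]
grip_width: 0.0173
```

send_rows:
  rows: "0 0 -0.001 0 0 0;0 0 0 0 0 0"

```text
clock: 8.85
tcp_pos: [0.4964, 0.1254, 0.0316]
orientation: [-1.697, 0.661, -1.567]
contact_force: [-3.0, 1.7, 6.9]
grip_width: 0.0169
```

send_rows:
  rows: "0 0 -0.001 0 0 0;0 0 0 0 0 0"

```text
clock: 9.05
tcp_pos: [0.4964, 0.1254, 0.0316]
orientation: [-1.698, 0.661, -1.568]
contact_force: [-6.5, 4.5, 17.6]
grip_width: 0.0171
```

send_rows:
  rows: "0 0 0.001 0 0 0;0 0 0 0 0 0"

```text
clock: 9.25
tcp_pos: [0.4964, 0.1254, 0.0316]
orientation: [-1.697, 0.661, -1.567]
contact_force: [-4.1, 3.4, 9.0]
grip_width: 0.0171
```

send_rows:
  rows: "0 0 0 0 0 0;0 0 0 0 0 0;0 0 0 0 0 0;0 0 0 0 0 0"
  grip: 0.044

```text
clock: 9.65
tcp_pos: [0.4964, 0.1253, 0.0306]
orientation: [-1.697, 0.661, -1.566]
contact_force: [-0.5, 0.0, 0.6]
grip_width: 0.0441
```

```bash
python3 look.py 7 wrist,scene
python3 - <<'E'
from h import *
d=pickle.load(open("f7.pkl","rb"));o=d["o"]
crop(d["scene"],210,160,120,110,5,"pics/c7.png")
case,tray,stand,new=pickle.load(open("fit0.pkl","rb"))
# retreat then to new
p,Rm=tcp_for((new[0],new[1],.040,new[2]),np.radians(38),back=.12);print(p)
ny=-1.4;o1=dict(tcp_pos=o["tcp_pos"]+np.array([-.0165,.099,.128])*1,orientation=o["orientation"])
print(Rm[:,1],R.from_rotvec(o["orientation"]).as_matrix()[:,1]);go(o1,p,Rm)
E
```

```text
9.65 [0.4964 0.1253 0.0306] [-0.5  0.   0.6] 0.0441 J [-1.08  0.75  0.48  2.    0.34  0.82 -0.78]
[0.47619074 0.40635459 0.16158909]
[ 0.40159776 -0.46664579 -0.78801075] [ 0.10133224 -0.60720954 -0.78805352]
total [-0.0037  0.182   0.0029] [-3.000e-04  4.000e-04  5.458e-01] n 6 row: -0.0006 0.0303 0.0005 -0.0 0.0001 0.091
```

View pics/wrist7.png

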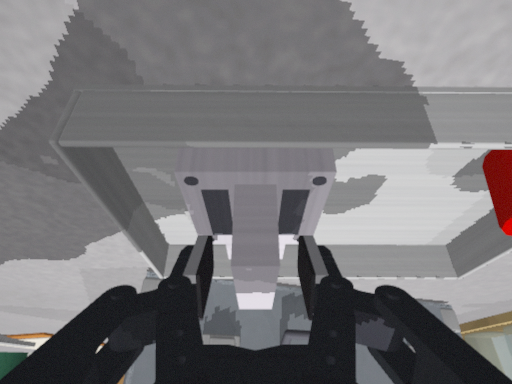

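View pics/c7.png

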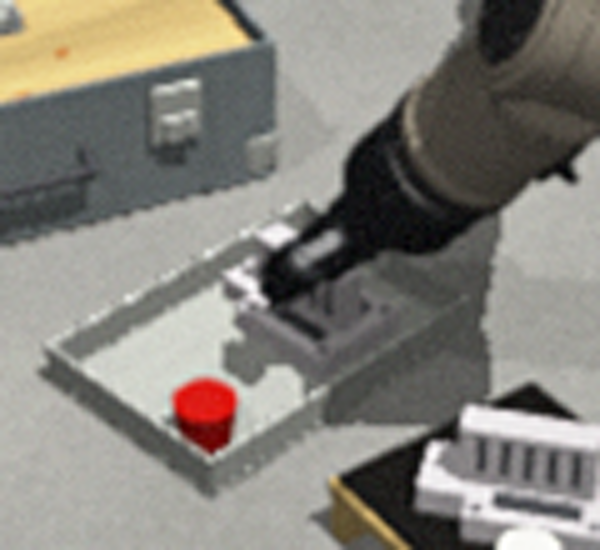

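send_rows:
  rows: "-0.001 0.006 0.008 0 0 0;-0.002 0.012 0.016 0 0 0;-0.003 0.018 0.024 0 0 0;-0.003 0.021 0.03 0 0 0;-0.003 0.021 0.035 0 0 0;-0.0035 0.021 0.035 0 0 0;-0.0006 0.0303 0.005 0 0 0.091;-0.0006 0.0303 0 0 0 0.091;-0.0006 0.0303 0 0 0 0.091;-0.0006 0.0303 0 0 0 0.091;-0.0006 0.0303 -0.01 0 0 0.091;-0.0006 0.0303 -0.01 0 0 0.091;0 0 0 0 0 0"

```text
clock: 11.05
tcp_pos: [0.4738, 0.4115, 0.1607]
orientation: [-1.694, 0.159, -1.162]
contact_force: [-1.1, 0.1, -0.5]
grip_width: 0.0441
```

```bash
python3 look.py 8 wrist,top,scene
python3 - <<'E'
from h import *
d=pickle.load(open("f8.pkl","rb"));o=d["o"];f=d["wrist"]
case,tray,stand,new=pickle.load(open("fit0.pkl","rb"))
p=[proj(f,l) for l in cass((new[0],new[1],.04,new[2]))]
crop(f,130,60,250,250,3,"pics/b8o.png",p)
crop(d["scene"],210,160,120,110,5,"pics/c8.png")
E
```

```text
11.05 [0.4738 0.4115 0.1607] [-1.1  0.1 -0.5] 0.0441 J [-1.37  0.62  0.36  1.73  0.46  1.1  -0.6 ]
```

View pics/b8o.png

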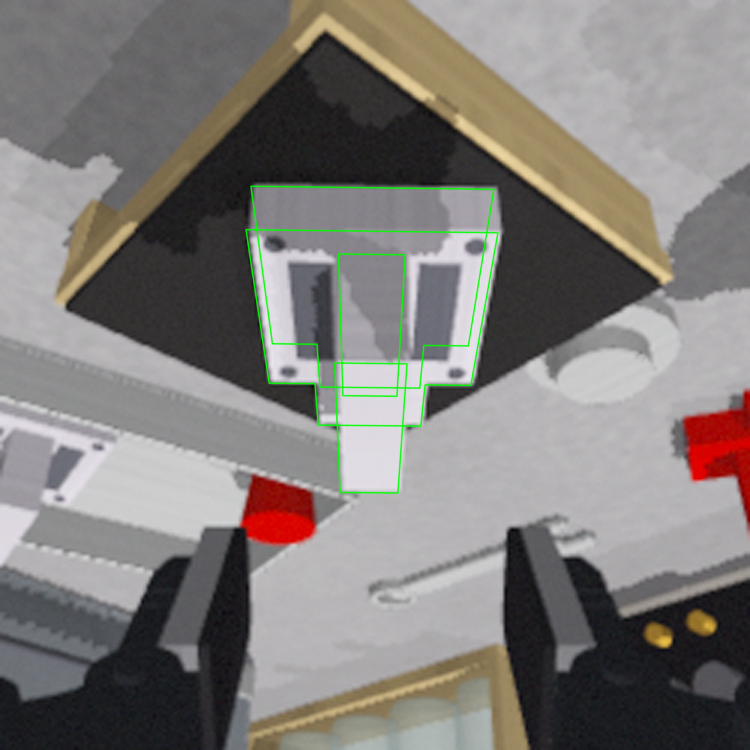

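View pics/c8.png

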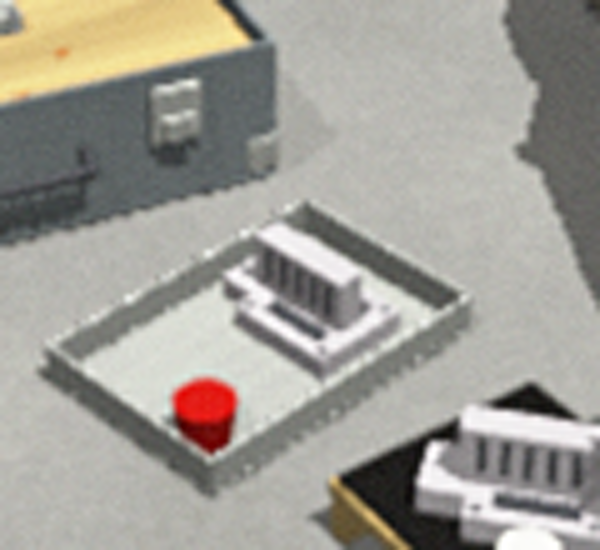

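View pics/top8.png

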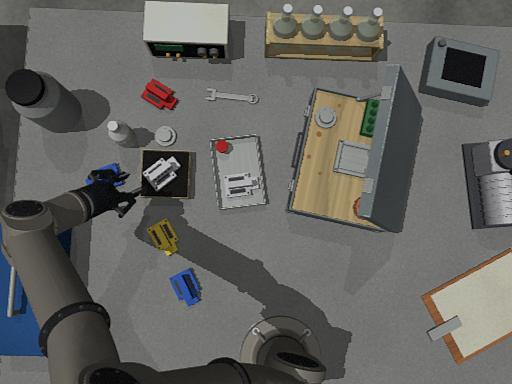

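```bash
python3 - <<'E'
from h import *
from bench import r
o=r.get_obs();Rt=R.from_rotvec(o["orientation"]).as_matrix()
d=pickle.load(open("f8.pkl","rb"));f=d["wrist"]
new=pickle.load(open("fit0.pkl","rb"))[3]
# refine with hand points in b8o crop
uv=(np.array([[247,230],[499,234],[474,385],[269,383],[340,493],[400,493]])+.5)/3-.5+[130,60]
P=np.array([[-49,-33,16],[-49,33,16],[23,33,16],[23,-33,16],[30,-9,52],[30,9,52]])/1e3
# image left is which side? test both
for sgn in (1,-1):
    Q=P*[1,sgn,1]
    fn=lambda p:(proj(f,Q@R.from_euler('z',p[2]).as_matrix().T+[p[0],p[1],.04])-uv).ravel()
    s=least_squares(fn,[new[0],new[1],new[2]],loss='soft_l1');print(sgn,s.cost,s.x,np.degrees(s.x[2]),s.fun.round(1)) 
    if s.cost<50: n=s.x
print(new,np.degrees(np.arctan2(Rt[1,2],Rt[0,2])-np.pi/2),np.degrees(np.arccos(-Rt[2,1])))
p,Rm=tcp_for((n[0],n[1],.040,n[2]),np.radians(37.95),hg=.0436);print(p);go(o,p,Rm,6)
E
```

```text
1 0.5602708222615607 [ 0.52256018  0.35321264 -0.85924237] -49.230961574051086 [ 0.1  0.1 -0.  -0.3 -0.7  0.1  0.4  0.1  0.4 -0.2 -0.3 -0. ]
-1 336.29325557643136 [ 0.5113207   0.34281919 -0.81389519] -46.6327590902273 [ 6.180e+01 -0.000e+00 -1.057e+02  3.000e-01 -8.220e+01  4.000e-01
  5.310e+01  1.000e-01  4.800e+00 -1.000e-01 -3.440e+01  1.000e-01]
[ 0.52197054  0.3531597  -0.86017756] -49.263507620664974 38.07544771932921
[0.52496619 0.35042219 0.06861759]
total [ 0.0478 -0.0552 -0.0946] [0.0024 0.0006 0.0006] n 6 row: 0.008 -0.0092 -0.0158 0.0004 0.0001 0.0001
```

send_rows:
  rows: "0.008 -0.0092 -0.0158 0 0 0;0.008 -0.0092 -0.0158 0 0 0;0.008 -0.0092 -0.0158 0 0 0;0.008 -0.0092 -0.0158 0 0 0;0.008 -0.0092 -0.0158 0 0 0;0.008 -0.0092 -0.0158 0 0 0;0 0 0 0 0 0"

```text
clock: 11.9
tcp_pos: [0.5261, 0.3466, 0.068]
orientation: [-1.698, 0.169, -1.178]
contact_force: [-0.5, -0.2, 0.1]
grip_width: 0.0442
```

```bash
python3 look.py 9 wrist
```

```text
11.9 [0.5261 0.3466 0.068 ] [-0.5 -0.2  0.1] 0.0442 J [-1.27  0.74  0.38  1.81  0.51  0.88 -0.63]
```

View pics/wrist9.png

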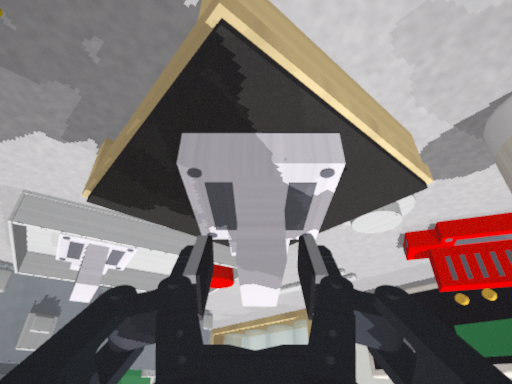

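send_rows:
  rows: "0 0.0022 0.0003 0 0 0;0 0.0022 0.0003 0 0 0;0 0 0 0 0 0"

```text
clock: 12.25
tcp_pos: [0.5252, 0.3572, 0.0702]
orientation: [-1.69, 0.167, -1.173]
contact_force: [-0.1, 0.1, 0.0]
grip_width: 0.044
```

```bash
python3 look.py 10 wrist
python3 - <<'E'
from h import *
a=pickle.load(open("f4.pkl","rb"))["wrist"];b=pickle.load(open("f10.pkl","rb"))["wrist"]
crop(a,160,120,200,200,2,"pics/x1.png");crop(b,160,120,200,200,2,"pics/x2.png")
cv2.imwrite("pics/x.png",np.hstack([cv2.imread("pics/x1.png"),cv2.imread("pics/x2.png")]))
E
```

```text
12.25 [0.5252 0.3572 0.0702] [-0.1  0.1  0. ] 0.044 J [-1.28  0.74  0.38  1.8   0.5   0.89 -0.63]
```

View pics/x.png

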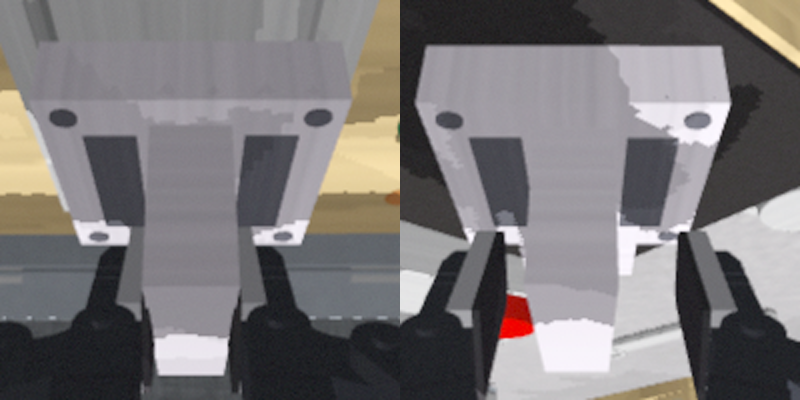

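```bash
python3 - <<'E'
from h import *
from bench import r
for i in range(3):
    o=r.get_obs();print(o["clock"],o["tcp_pos"].round(4),o["qvel"].round(3));r.grab_frame("wrist")
E
```

```text
12.3 [0.5251 0.3567 0.0701] [ 0.004  0.003  0.004  0.008 -0.    -0.003 -0.   ]
12.35 [0.5251 0.3563 0.07  ] [ 0.003  0.002  0.003  0.01   0.002 -0.004  0.001]
12.4 [0.5251 0.356  0.0699] [ 0.002  0.003  0.002  0.005  0.003 -0.001  0.001]
```

send_rows:
  rows: "0 0 0 0 0 0;0 0 0 0 0 0;0 0 0 0 0 0;0 0 0 0 0 0;0 0 0 0 0 0"

```text
clock: 12.95
tcp_pos: [0.5253, 0.3554, 0.0695]
orientation: [-1.693, 0.167, -1.174]
contact_force: [-0.5, -0.0, 0.8]
grip_width: 0.0441
```

send_rows:
  rows: "-0.0013 -0.0005 -0.0005 0 0 0;-0.0013 -0.0005 -0.0005 0 0 0;0 0 0 0 0 0;0 0 0 0 0 0;0 0 0 0 0 0;0 0 0 0 0 0"

```text
clock: 13.55
tcp_pos: [0.5227, 0.3544, 0.0685]
orientation: [-1.693, 0.167, -1.174]
contact_force: [-0.1, 0.6, -0.1]
grip_width: 0.0436
```

```bash
python3 look.py 11 wrist
python3 - <<'E'
from h import *
a=pickle.load(open("f4.pkl","rb"))["wrist"];b=pickle.load(open("f11.pkl","rb"))["wrist"]
crop(a,160,120,200,200,2,"pics/x1.png");crop(b,160,120,200,200,2,"pics/x2.png")
cv2.imwrite("pics/x11.png",np.hstack([cv2.imread("pics/x1.png"),cv2.imread("pics/x2.png")]))
E
```

```text
13.55 [0.5227 0.3544 0.0685] [-0.1  0.6 -0.1] 0.0436 J [-1.28  0.74  0.38  1.81  0.51  0.88 -0.63]
```

View pics/x11.png

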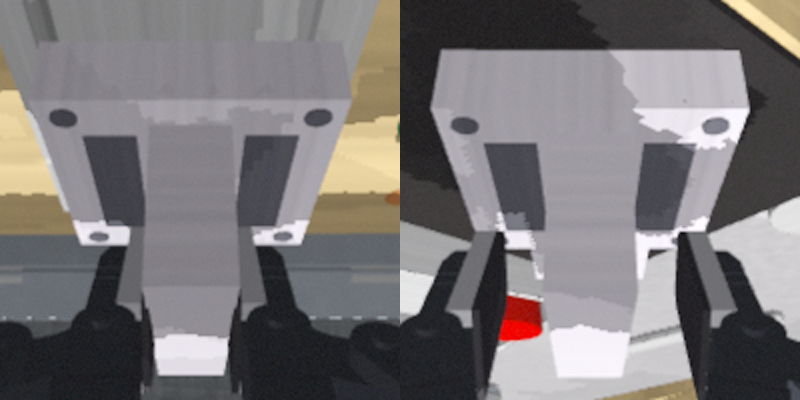

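send_rows:
  rows: "0.0014 -0.0017 0 0 0 0;0 0 0 0 0 0;0 0 0 0 0 0;0 0 0 0 0 0"

```text
clock: 14.0
tcp_pos: [0.5241, 0.3527, 0.0685]
orientation: [-1.692, 0.167, -1.174]
contact_force: [0.1, -0.7, -0.1]
grip_width: 0.044
```

send_rows:
  rows: "0 0 0 0 0 0;0 0 0 0 0 0;0 0 0 0 0 0;0 0 0 0 0 0;0 0 0 0 0 0;0 0 0 0 0 0"
  grip: 0
  grip_force: 70

```text
clock: 14.6
tcp_pos: [0.5239, 0.353, 0.0686]
orientation: [-1.692, 0.167, -1.174]
contact_force: [-1.7, 0.1, 3.2]
grip_width: 0.0171
```

```bash
python3 look.py 12 wrist
python3 - <<'E'
from h import *
a=pickle.load(open("f4.pkl","rb"))["wrist"];b=pickle.load(open("f12.pkl","rb"))["wrist"]
crop(a,160,120,200,200,2,"pics/x1.png");crop(b,160,120,200,200,2,"pics/x2.png")
cv2.imwrite("pics/x12.png",np.hstack([cv2.imread("pics/x1.png"),cv2.imread("pics/x2.png")]))
E
```

```text
14.6 [0.5239 0.353  0.0686] [-1.7  0.1  3.2] 0.0171 J [-1.28  0.74  0.38  1.81  0.51  0.88 -0.63]
```

View pics/x12.png

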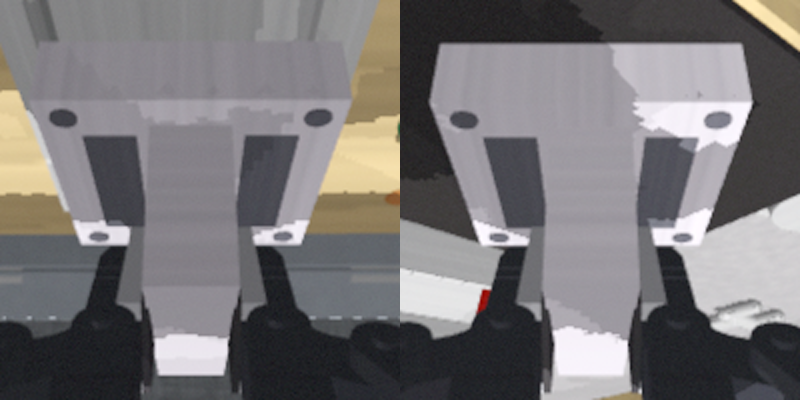

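send_rows:
  rows: "0 0 0.005 0 0 0;0 0 0.01 0 0 0;0 0 0.02 0 0 0;0 0 0.03 0 0 0;0 0 0.035 0 0 0;0 0 0.03 0 0 0;0 0 0 0 0 0"

```text
clock: 15.35
tcp_pos: [0.5261, 0.3536, 0.2032]
orientation: [-1.685, 0.169, -1.177]
contact_force: [0.2, 0.3, -3.0]
grip_width: 0.0169
```

```bash
python3 - <<'E'
from h import *
from bench import r
o=r.get_obs();print(o["tcp_pos"],o["contact_force"])
s=pickle.load(open("f3.pkl","rb"))["o"];print(s["tcp_pos"],s["orientation"])
V=s["tcp_pos"]+[.018,.085,.135]
go(o,V,R.from_rotvec(s["orientation"]).as_matrix(),14)
E
```

```text
[0.52606146 0.35356664 0.20320934] [ 0.1846489   0.31891853 -3.02052817]
[ 0.56661678 -0.20134423  0.12265364] [-1.64067185  1.00636948 -1.80599593]
total [ 0.0586 -0.4699  0.0544] [-0.0022  0.0055 -0.9013] n 14 row: 0.0042 -0.0336 0.0039 -0.0002 0.0004 -0.0644
```

send_rows:
  rows: "0.004 -0.0336 0.004 0 0.0004 -0.0644;0.0042 -0.0336 0.004 0 0.0004 -0.0644;0.0042 -0.0336 0.004 0 0.0004 -0.0644;0.0042 -0.0336 0.004 0 0.0004 -0.0644;0.0042 -0.0336 0.004 0 0.0004 -0.0644;0.0042 -0.0336 0.004 0 0.0004 -0.0644;0.0042 -0.0336 0.004 0 0.0004 -0.0644;0.0042 -0.0336 0.004 0 0.0004 -0.0644;0.0042 -0.0336 0.004 0 0.0004 -0.0644;0.0042 -0.0336 0.004 0 0.0004 -0.0644;0.0042 -0.0336 0.004 0 0.0004 -0.0644;0.0042 -0.0336 0.004 0 0.0004 -0.0644;0.0042 -0.0336 0.004 0 0.0004 -0.0644;0.0042 -0.0336 0.004 0 0.0004 -0.0644;0 0 0 0 0 0;0 0 0 0 0 0;0 0 0 0 0 0"

```text
clock: 17.05
tcp_pos: [0.5818, -0.1178, 0.2539]
orientation: [-1.648, 1.012, -1.799]
contact_force: [-0.4, -0.3, -2.8]
grip_width: 0.0167
```

```bash
cat > rel.py <<'E'
from h import *
from bench import r
import sys
o=r.get_obs();print(o["clock"],o["tcp_pos"].round(4),o["contact_force"].round(1),np.abs(o["qvel"]).max().round(3))
s=pickle.load(open("f3.pkl","rb"))["o"]
t=s["tcp_pos"]+np.array(eval(sys.argv[1]))
go(o,t,R.from_rotvec(s["orientation"]).as_matrix())
E
python3 rel.py "[.001,0,.025]"
```

```text
17.05 [ 0.5818 -0.1178  0.2539] [-0.4 -0.3 -2.8] 0.02
total [-0.0142 -0.0835 -0.1062] [-0.0021 -0.0078  0.0002] n 4 row: -0.0036 -0.0209 -0.0266 -0.0005 -0.002 0.0001
```

send_rows:
  rows: "-0.0024 -0.014 -0.0177 0 -0.002 0;-0.0024 -0.014 -0.0177 0 -0.002 0;-0.0024 -0.014 -0.0177 0 -0.002 0;-0.0024 -0.014 -0.0177 -0.001 -0.002 0;-0.0024 -0.014 -0.0177 -0.001 0 0;-0.0022 -0.0135 -0.0177 0 0 0;0 0 0 0 0 0;0 0 0 0 0 0;0 0 0 0 0 0;0 0 0 0 0 0"

```text
clock: 18.05
tcp_pos: [0.5695, -0.1999, 0.149]
orientation: [-1.638, 1.003, -1.806]
contact_force: [-0.1, 0.0, -3.7]
grip_width: 0.0171
```

```bash
python3 rel.py "[.001,0,.025]"; python3 look.py 13 wrist
python3 - <<'E'
from h import *
a=pickle.load(open("f4.pkl","rb"))["wrist"];b=pickle.load(open("f13.pkl","rb"))["wrist"]
crop(a,130,60,250,260,1.6,"pics/x1.png");crop(b,130,60,250,260,1.6,"pics/x2.png")
cv2.imwrite("pics/x13.png",np.hstack([cv2.imread("pics/x1.png"),cv2.imread("pics/x2.png")]))
E
```

```text
18.05 [ 0.5695 -0.1999  0.149 ] [-0.1  0.  -3.7] 0.004
total [-0.0019 -0.0014 -0.0014] [-0.0004  0.003  -0.0026] n 1 row: -0.0019 -0.0014 -0.0014 -0.0004 0.003 -0.0026
18.05 [ 0.5695 -0.1999  0.149 ] [-0.1  0.  -3.7] 0.0171 J [-0.59  0.64  0.68  1.88  0.34  0.89 -0.42]
```

View pics/x13.png

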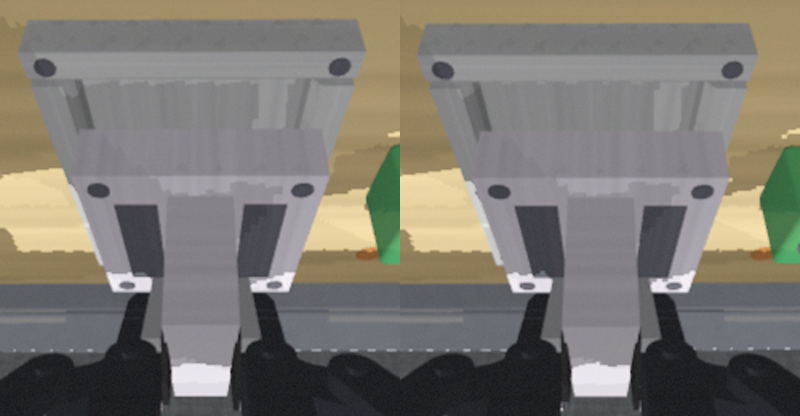

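send_rows:
  rows: "-0.0013 -0.0005 -0.003 0 0.0015 -0.0013;-0.0013 -0.0005 -0.003 0 0.0015 -0.0013;0 0 -0.003 0 0 0;0 0 0 0 0 0;0 0 0 0 0 0;0 0 0 0 0 0;0 0 0 0 0 0"

```text
clock: 18.8
tcp_pos: [0.566, -0.2022, 0.1394]
orientation: [-1.642, 1.009, -1.807]
contact_force: [-0.4, 0.7, -3.7]
grip_width: 0.0168
```

```bash
python3 rel.py "[0,0,0]"
```

```text
18.8 [ 0.566  -0.2022  0.1394] [-0.4  0.7 -3.7] 0.002
total [ 0.0006  0.0008 -0.0168] [ 0.0004 -0.0014  0.0018] n 1 row: 0.0006 0.0008 -0.0168 0.0004 -0.0014 0.0018
```

send_rows:
  rows: "0.0005 0.0012 -0.002 0 -0.001 0.0015;0 0 -0.002 0 0 0;0 0 -0.002 0 0 0;0 0 0 0 0 0;0 0 0 0 0 0;0 0 0 0 0 0"

```text
clock: 19.4
tcp_pos: [0.5664, -0.201, 0.1334]
orientation: [-1.641, 1.007, -1.806]
contact_force: [0.2, 0.0, -2.7]
grip_width: 0.0173
```

send_rows:
  rows: "0 0 -0.0015 0 0 0;0 0 -0.0015 0 0 0;0 0 0 0 0 0;0 0 0 0 0 0"

```text
clock: 19.8
tcp_pos: [0.5663, -0.201, 0.1303]
orientation: [-1.642, 1.007, -1.806]
contact_force: [0.9, 1.1, -4.0]
grip_width: 0.017
```

send_rows:
  rows: "0 0 -0.0015 0 0 0;0 0 -0.0015 0 0 0;0 0 0 0 0 0;0 0 0 0 0 0"

```text
clock: 20.2
tcp_pos: [0.5663, -0.201, 0.1272]
orientation: [-1.642, 1.007, -1.806]
contact_force: [-0.1, 0.4, -2.7]
grip_width: 0.0172
```

send_rows:
  rows: "0 0 -0.0015 0 0 0;0 0 -0.001 0 0 0;0 0 0 0 0 0;0 0 0 0 0 0"

```text
clock: 20.6
tcp_pos: [0.5663, -0.201, 0.1248]
orientation: [-1.642, 1.007, -1.806]
contact_force: [-0.6, 0.5, -3.2]
grip_width: 0.0169
```

send_rows:
  rows: "0 0 -0.001 0 0 0;0 0 -0.0005 0 0 0;0 0 0 0 0 0;0 0 0 0 0 0"

```text
clock: 21.0
tcp_pos: [0.5664, -0.201, 0.1233]
orientation: [-1.642, 1.007, -1.806]
contact_force: [-0.3, -0.3, -2.3]
grip_width: 0.017
```

send_rows:
  rows: "0 0 -0.0007 0 0 0;0 0 -0.0005 0 0 0;0 0 0 0 0 0;0 0 0 0 0 0"

```text
clock: 21.4
tcp_pos: [0.5665, -0.201, 0.1226]
orientation: [-1.642, 1.007, -1.806]
contact_force: [-1.4, 4.3, 5.8]
grip_width: 0.0168
```

send_rows:
  rows: "0 0 -0.0008 0 0 0;0 0 0 0 0 0;0 0 0 0 0 0"

```text
clock: 21.7
tcp_pos: [0.5665, -0.201, 0.1226]
orientation: [-1.642, 1.007, -1.807]
contact_force: [-4.3, 7.4, 12.5]
grip_width: 0.0168
```

send_rows:
  rows: "0 0 0.0008 0 0 0;0 0 0 0 0 0;0 0 0 0 0 0"

```text
clock: 22.0
tcp_pos: [0.5664, -0.201, 0.1226]
orientation: [-1.642, 1.007, -1.806]
contact_force: [-2.5, 4.2, 7.3]
grip_width: 0.017
```

send_rows:
  rows: "0 0 0 0 0 0;0 0 0 0 0 0;0 0 0 0 0 0;0 0 0 0 0 0"
  grip: 0.04

```text
clock: 22.4
tcp_pos: [0.5664, -0.2011, 0.122]
orientation: [-1.642, 1.007, -1.806]
contact_force: [0.1, -0.3, -0.3]
grip_width: 0.0401
```

```bash
python3 look.py 14 wrist
python3 - <<'E'
from h import *
a=pickle.load(open("f2.pkl","rb"))["wrist"];b=pickle.load(open("f14.pkl","rb"))["wrist"]
crop(a,130,60,250,260,1.6,"pics/x1.png");crop(b,130,60,250,260,1.6,"pics/x2.png")
cv2.imwrite("pics/x14.png",np.hstack([cv2.imread("pics/x1.png"),cv2.imread("pics/x2.png")]))
E
```

```text
22.4 [ 0.5664 -0.2011  0.122 ] [ 0.1 -0.3 -0.3] 0.0401 J [-0.58  0.68  0.67  1.9   0.33  0.84 -0.44]
```

View pics/x14.png

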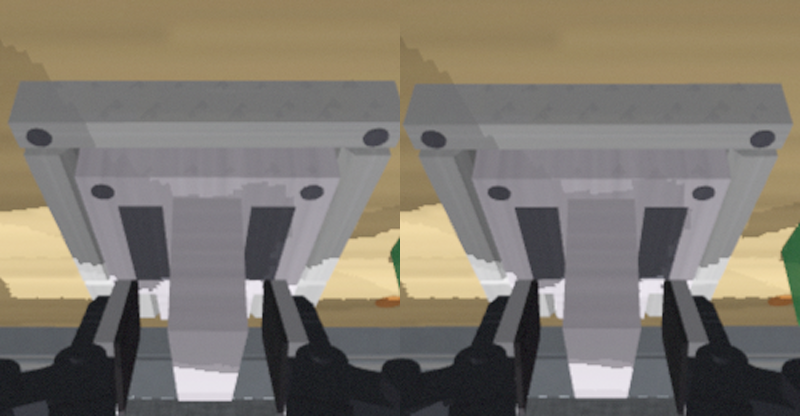

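The new cassette is seated just as the used one was. I'll retreat along the tool axis and check.

send_rows:
  rows: "0.001 0.006 0.008 0 0 0;0.002 0.012 0.016 0 0 0;0.003 0.018 0.0236 0 0 0;0.004 0.021 0.0276 0 0 0;0.004 0.021 0.0276 0 0 0;0.004 0.021 0.0276 0 0 0;0 0.03 0.03 0 0 0;0 0.03 0.02 0 0 0;0 0.03 0.02 0 0 0;0 0 0 0 0 0;0 0 0 0 0 0;0 0 0 0 0 0;0 0 0 0 0 0;0 0 0 0 0 0"

```text
clock: 23.85
tcp_pos: [0.5839, -0.0131, 0.3222]
orientation: [-1.642, 1.008, -1.807]
contact_force: [0.2, -0.7, -0.0]
grip_width: 0.0397
```

```bash
python3 look.py 15 wrist,top,scene
python3 - <<'E'
from h import *
d=pickle.load(open("f15.pkl","rb"))
crop(d["scene"],120,70,200,180,4,"pics/c15.png")
f=d["wrist"]
crop(f,130,30,250,250,3,"pics/b15.png")
a=cv2.imread("pics/top0.png");
E
```

```text
23.85 [ 0.5839 -0.0131  0.3222] [ 0.2 -0.7 -0. ] 0.0397 J [-0.87  0.49  0.69  1.63  0.31  1.4  -0.48]
```

View pics/c15.png

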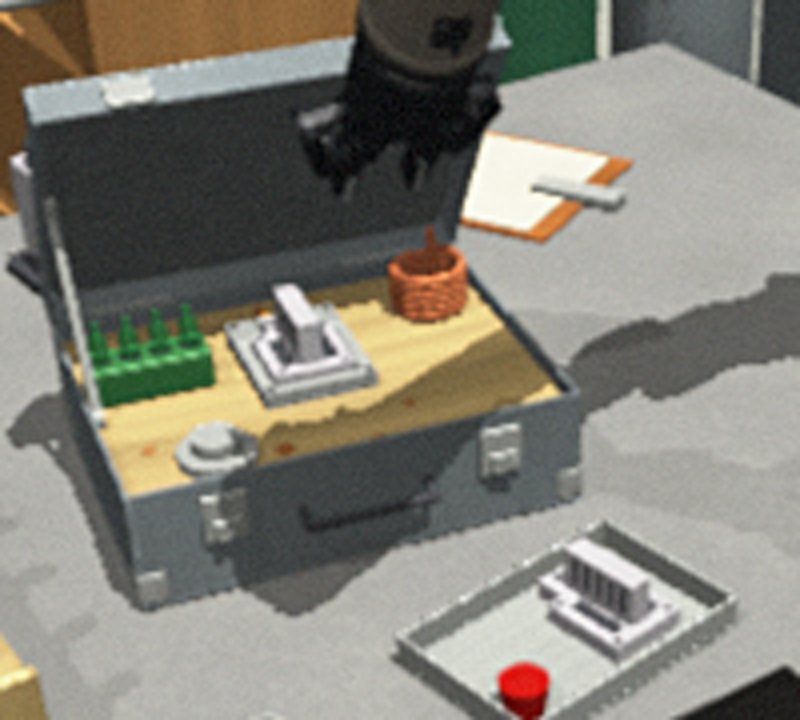

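View pics/b15.png

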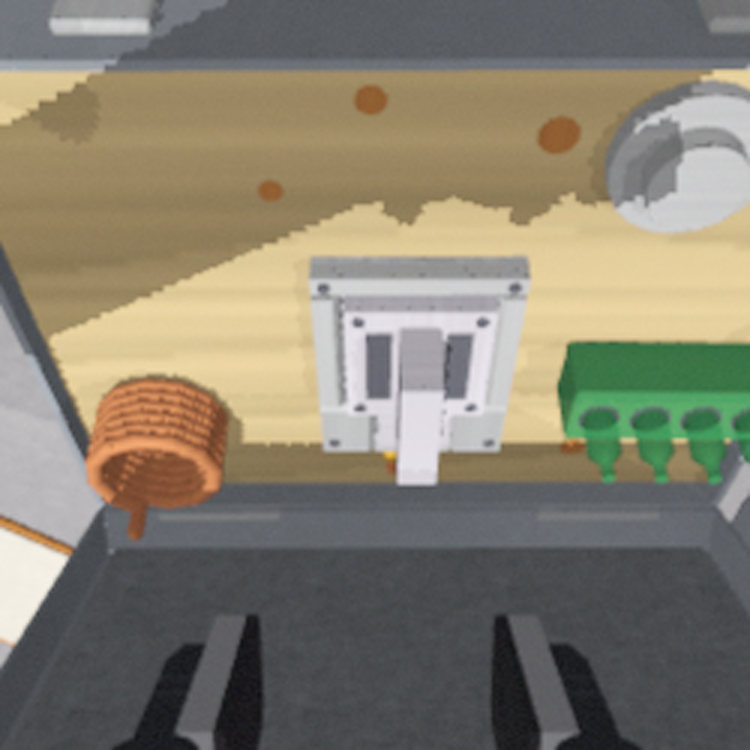

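View pics/top15.png

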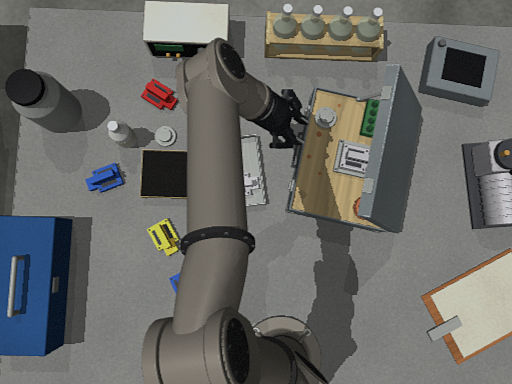

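The pictures show the new cassette square in the nest with its nose at the hinge, the used one flat in the tray and the bystanders in place. The robot is clear of everything.

```bash
python3 -c "
from bench import r
print(r.hand_in())"
```

```text
the job is handed in; nothing more can be done
None
```

The cassettes are swapped and the job is handed in, with about 24 s of the 64 s used.

- **Used cassette:** I lifted it out leaning 38° to the case's front and set it flat and upright in the near end of the tray, clear of the bung. Before release it pressed on the tray floor with about 18 N at most.
- **Fresh cassette:** I gripped it at the same relative pose as the used one and lowered it into the nest. It met the pocket floor with the tool at z = 0.1226 m, against 0.1227 m when I gripped the seated used cassette. A light press of about 12 N moved it no lower. I then let go and backed out along the tool axis.
- **Last checks:** The pictures show the fresh cassette square in the nest with its nose towards the hinge. The used one is flat in the tray, and the case contents and the other bench items I could see had not moved. The arm hid part of the bench in the final top view. The force reading was near zero.
- **Disagreements:** My first camera estimate of the nest was about 1 mm off sideways. Closing on the used cassette moved the tool about 3 mm sideways and 2 mm up, with a 7 N reading. The scene camera also sat about 2 pixels off the top camera, so I relied on the top and wrist views.

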